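# Clear the stand and hold the head bracket level over it

## Task

Use the scraper block to wipe the three ore chips off the black face of the microscope stand into its yellow catch trough (do not touch the chips with the fingers), then put the scraper back down on the bench clear of the stand. Then grip the cast head bracket at its balance point, which the yellow band marks, lift it and hold it still and level about 6 cm above the stand's face, its heavy steel boss straight above the brass cup seat and its ring straight above the pin, never letting it touch the stand or tip over. The program finishes while the gripper is still holding the bracket there; leave the other things on the bench undisturbed.

Things in the scene. Friction and masses are not known exactly. Their poses are not given: they have to be found in the camera images.
- stand: fixed white stand foot with a black face, 130 (x) by 264 (y) by 30 mm high. Origin: bench level (z 0) under the middle of the face. The flat top spans x -60 to +70 mm; the black face is its part within 55 mm of the middle along y, without rims at -x and +x. The yellow trough lies along the -x edge, below the face. Brass cup seat towards -y, pin towards +y
- stand_face (a point): middle of the black face, on its surface, 30 mm above the bench; axes as the stand's
- stand_seat (a point): centre of the brass cup seat for the boss, at the height of the face, 95 mm towards -y from the stand's middle; the cup is 64 mm across and stands 10 mm above the face
- stand_pin (a point): foot of the steel pin for the ring, at the height of the face, 95 mm towards +y from the stand's middle; the pin is 12 mm across, 14 mm tall, on a brass disc 32 mm across
- trough (a point): middle of the yellow catch trough's floor, 4 mm above the bench, 91 mm towards -x from the stand's middle; inside it reaches from x -60 to -122 mm and 71 mm either way along y of the stand; walls 26 mm above the bench
- bracket: loose cast bracket, 0.35 to 0.7 kg, lying level on boss and ring. A white bar 20 mm wide (x), 18 mm high runs along y from the heavy steel boss (48 mm across, white collar 51 mm, 46 mm high, centre y -53 mm) to the light white ring (44 mm across, 32 mm bore, 38 mm high, centre y +137 mm). Origin: underside height, below the balance point. Over the stand its axes point as the stand's
- bracket_balance (a point): balance point, in the middle of the bar's thickness and of the yellow band (24 mm long), 29 mm above the bracket's underside; grip the bar here across its 20 mm width (along the bracket's x)
- bracket_boss (a point): centre of the underside of the steel boss, 53 mm towards -y from the balance point
- bracket_ring (a point): centre of the underside of the ring, 137 mm towards +y from the balance point
- scraper: loose scraper block, 0.16 kg, standing on the bench: a blue blade block 26 (x) by 100 (y) by 28 mm high with a wooden handle on top, 22 (x) by 60 (y) mm, from 28 to 64 mm above the underside. Origin: centre of the underside
- scraper_grip (a point): grip point in the handle, 50 mm above the scraper's underside; grip it across its 22 mm (along the scraper's x)
- chip0: brass-yellow ore chip, 17 by 14 mm, about 12 mm high, 12 g, lying on the black face; origin: centre of its underside as it lies at the start
- chip1: white ore chip, same size
- chip2: red-brown ore chip, same size
- specimen_a: bystander: clear open box 50 by 50 by 26 mm with a copper-coloured mineral; origin: centre of its underside
- specimen_b: bystander: the same with a green mineral
- vial: bystander: amber bottle, 36 mm across, 70 mm tall; origin: centre of its underside
- mortar: bystander: white bowl 90 mm across, 50 mm high; origin: centre of its underside
- eyepiece: bystander: black microscope eyepiece, 42 mm across, 42 mm tall; origin: centre of its underside
- brush: bystander: small brush lying on the bench; origin: centre of its underside
Things that resemble listed ones, but are neither listed nor needed, are in the scene too. Of the things like the scraper, leave any that is orange, pink or purple; of the rest the smaller one is meant.

How it is judged:
By the outcome, as a careful person would: the job done as asked, in the order asked, and still so for the second after the job is handed in, while the arm keeps its last pose, push and grip.
It also fails if it takes over 61 s, if anything falls off the work surface, if the arm or the gripper's body presses on something with over 40 N, if the wrist force passes 120 N, or if a joint passes its speed limit or range.

## Robot

A 6-joint arm with a two-finger parallel gripper is mounted at the origin on the work surface. World frame = base frame: x ahead of the robot, y to its left, z up, the work surface at z = 0. Lengths are in m, angles in rad, forces in N, time in s.
With the tool pointing down it reaches from about 0.425 to 0.95 m from the base axis. Payload 3.5 kg.
Tool frame: the origin (TCP) lies between the finger pads, 19 mm behind the fingertips; this is the grasp point; z points along the fingers, x is the direction in which the jaws open and shut, and the axes are right-handed (so a half turn about z gives the same grasp; the last joint's range is limited). The gripper opens to 85 mm and grips with 20 to 120 N. Pads are 22 mm wide; open, the fingers measure 114 mm over their backs; the gripper's body (76 mm by 85 mm) begins 54 mm behind the grasp point. The pads swing forward as they close: fully open they stand 13 mm farther back than shut.
Start: joints at [-1.428, 0.286, 1.577, -0, 1.279, -0.15], TCP at [0.195, -0.646, 0.25] pointing down, gripper open.
Joint ranges: [-2.77, 2.77], [-0.9, 2.22], [0.21, 2.48], [-1.53, 4.67], [0.24, 2.81], [-2.84, 2.84]. Speed limits (rad/s): [2.79, 2.79, 3.14, 3.14, 3.14, 3.14].

## Interface

Orientations are given as a unit quaternion [x, y, z, w].
In Python, from plant import ctrl gives the robot as it stands.
- The arm moves only by the tool step_arm, never from a script. Its arguments are lists of equal length, an entry for each row: "gripper": the gripper's target within -1 to 1 (shut at 1, half-way at 0, fully open at -1); "linear": the shift along the tool's x, y, z in m, a list of three; "delta_rot": the turn, a rotation vector about the tool's x, y, z in degrees, a list of three. A call has 1 to 20 rows; each row is the pose to reach, as a shift and turn from the pose commanded when the call began, along the tool's axes at that moment; what a row does not reach only later rows make up. A row lasts 1/8 s, in which the tool goes at most 62.5 mm and 10.7 degrees, less where a joint would pass 70% of its speed; a pose out of reach is approached as far as the arm can. A call with a gripper value outside its range is refused whole. The fingers move at their own pace and stop on an object; "grip_force" is the grip in N (left out, the last holds). Time passes only in rows, so rows that repeat a pose let the fingers close. It gives the time, the measured TCP pose, the force and the opening at its end, in the units of the state.
- ctrl.get_state(): the state, without advancing time (a new reading comes with each control period).
- ctrl.read_camera(name): name is "side" or "top"; returns a dict with "frame" (400x640x3 uint8, red, green, blue), "fx", "fy", "cx", "cy" (pixels), "view" (4x4, takes a point from world to camera coordinates). Camera axes: x right, y down, z forward; pixel columns grow to the right and rows downward; lengths in m; the calibration is good to about 2 mm. A picture is of the moment at which its call begins. There is no depth.
- ctrl.sign_off(): hands the job in, once; it reports no verdict.
The state is a dict: "time": time; "qpos": joint angles; "dq": joint speeds; "joint_efforts": joint torques, N m; "eef_pos": TCP position; "tcp_rot": TCP orientation; "contact_force": force on the tool from outside, world axes, zero at the start; "wrist_torque": the same for the moment, N m; "opening": opening from 0.0 (shut) to 1.0 (fully open).
Only numpy, scipy, OpenCV 4.12 (cv2) and the standard library are available. Lean on these libraries where they do the work, as an engineer would, in place of code of your own. Each camera call takes 0.05 s, during which the arm holds its last target. There are 200 camera calls.

## Working session

There is one attempt and no reset: what is moved stays moved. The work goes in short steps, Python scripts to look and compute and a tool call to move; the robot and the scene stay as the last step left them, time stands still between calls to the robot, and variables do not carry over. Pictures are saved under pics/ and viewed, on a budget of 10 in all, crops included, one or two more only if the job needs it, and the job is handed in when it is done.

Besides the shell and the picture viewer there is one more tool, called after "Request:" by a JSON object that holds its "fn" and its "kwargs", one argument or row to a line. step_arm: Moves the arm, as the interface text tells. Its arguments: {"type":"object","properties":{"gripper":{"type":"array"},"linear":{"type":"array"},"delta_rot":{"type":"array"},"grip_force":{"type":"number"}},"required":["gripper","linear","delta_rot"]}

```bash
mkdir -p pics
cat > h.py <<'E'
import numpy as np, cv2
from plant import ctrl
from scipy.spatial.transform import Rotation as R
def snap(n,f):
    c=ctrl.read_camera(n); cv2.imwrite(f'pics/{f}.png',c['frame'][:,:,::-1]); return c
def pix(c,u,v,z):
    V=np.array(c['view']);d=V[:3,:3].T@np.array([(u-c['cx'])/c['fx'],(v-c['cy'])/c['fy'],1]);o=-V[:3,:3].T@V[:3,3]
    return (o+d*(z-o[2])/d[2]).round(4)
def proj(c,p):
    V=np.array(c['view']);q=V[:3,:3]@np.array(p)+V[:3,3];return (q[0]/q[2]*c['fx']+c['cx'],q[1]/q[2]*c['fy']+c['cy'])
E
python3 - <<'E'
from h import *
import pickle
for n in('top','side'):
    c=snap(n,n+'0'); c2={k:c[k] for k in('fx','fy','cx','cy','view')};pickle.dump(c2,open(n+'.pkl','wb'));print(n,c2)
s=ctrl.get_state();print(s)
a=cv2.imread('pics/top0.png');cv2.imwrite('pics/top0b.png',cv2.resize(a,(800,500),interpolation=cv2.INTER_CUBIC))
a=cv2.imread('pics/side0.png');cv2.imwrite('pics/side0b.png',cv2.resize(a,(800,500),interpolation=cv2.INTER_CUBIC))
E
```

```text
top {'fx': 466.1204389300822, 'fy': 466.1204389300822, 'cx': 318.58993096451957, 'cy': 197.5460766815104, 'view': array([[ 0.01711267, -0.99978718, -0.01152139, -0.04369853],
       [-0.9916911 , -0.01550245, -0.12770448,  0.52206172],
       [ 0.1274987 ,  0.01361102, -0.99174534,  1.53831471],
       [ 0.        ,  0.        ,  0.        ,  1.        ]])}
side {'fx': 416.5415571448487, 'fy': 416.5415571448487, 'cx': 311.82280414659147, 'cy': 202.56940111197895, 'view': array([[-0.95426719, -0.2985733 ,  0.01510354,  0.49798142],
       [-0.19713538,  0.59047359, -0.78261011,  0.15700649],
       [ 0.22474824, -0.74979659, -0.62232893,  0.9418436 ],
       [ 0.        ,  0.        ,  0.        ,  1.        ]])}
{'time': 0.1, 'qpos': array([-1.42801493e+00,  2.87098100e-01,  1.57802362e+00,  6.88170274e-06,
        1.27862908e+00, -1.50014771e-01]), 'dq': array([-0.00070729, -0.00175476, -0.00169418, -0.00079087,  0.00065725,
       -0.00069312]), 'joint_efforts': array([ 6.77075568e-04, -4.07297766e+01, -2.93697864e+01, -1.49253265e-04,
        3.42639127e-03,  1.04502962e-05]), 'eef_pos': array([ 0.19476566, -0.6457084 ,  0.24877523]), 'tcp_rot': array([ 8.02691443e-01, -5.96393563e-01, -7.57918126e-04, -7.68095664e-04]), 'contact_force': array([ 0.62871952, -0.51956823,  0.74774008]), 'wrist_torque': array([-0.04235313, -0.01704482,  0.02010469]), 'opening': 1.0012905207963285}
```

View pics/top0b.png

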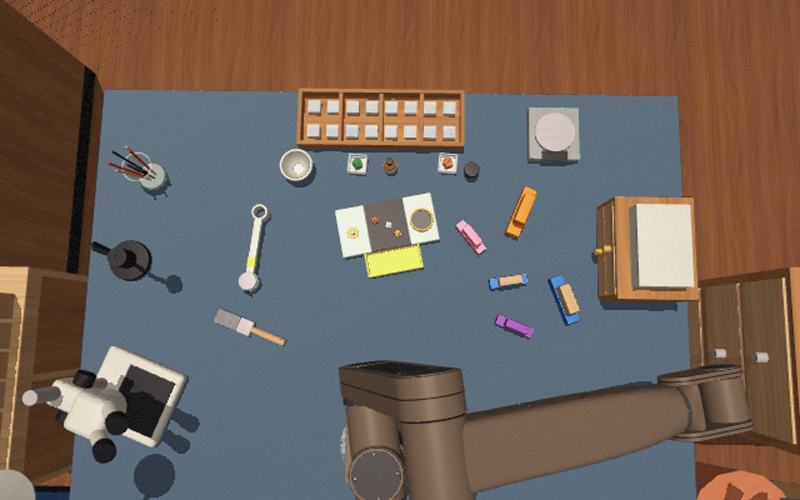

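View pics/side0b.png

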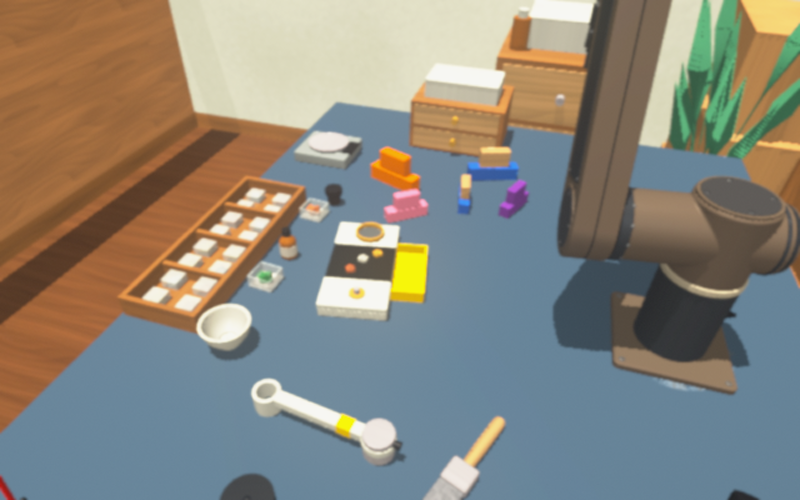

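Top view (800x500 scale): scraper (small blue) at about (508,282), stand at (388,225) with trough at (394,261), bracket from ring (260,212) to boss (249,282), brush at (250,328). The side view shows the same. I'll enlarge these for measurement.

Run:
```python
import cv2,numpy as np
a=cv2.imread('pics/top0.png');b=cv2.imread('pics/side0.png')
def crop(i,x,y,w,h,s): return cv2.resize(i[y:y+h,x:x+w],None,fx=s,fy=s,interpolation=cv2.INTER_CUBIC)
# top: stand 260..360 x150..225 (x5) ; scraper+ bracket
A=np.hstack([crop(a,262,148,96,72,5),crop(a,384,206,48,36,5),crop(a,384,206,16,36,5)])[:, :800]if 0 else None
c=np.zeros((600,800,3),np.uint8)
c[0:360,0:480]=crop(a,262,148,96,72,5)
c[0:150,490:790]=crop(a,380,212,60,30,5)
c[160:600,490:640]=crop(a,190,158,30,88,5)
c[370:600,0:480]=crop(b,190,285,160,77,3)[:230]
cv2.imwrite('pics/crop1.png',c)
d=np.zeros((600,800,3),np.uint8)
d[0:400,0:480]=crop(b,245,170,120,100,4)
d[0:200,490:690]=crop(b,350,130,50,50,4)
cv2.imwrite('pics/crop2.png',d[:400])
```

```text
(no output)
```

View pics/crop1.png

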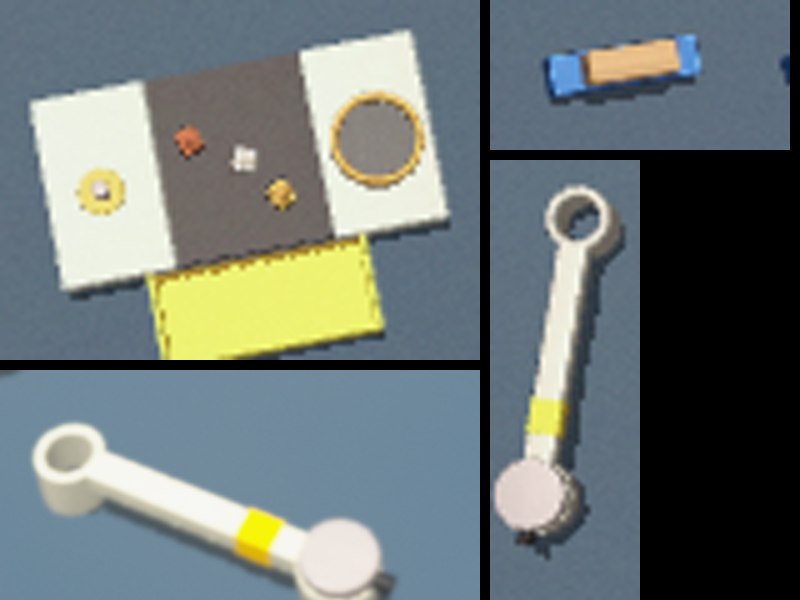

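View pics/crop2.png

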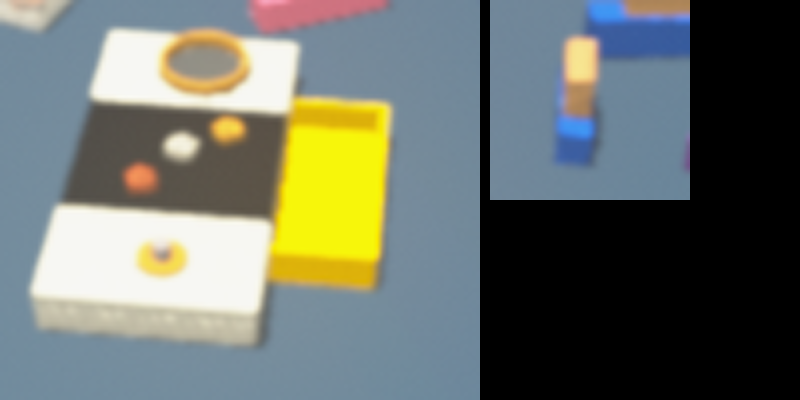

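```bash
cat > m.py <<'E'
from h import *
import pickle
T=pickle.load(open('top.pkl','rb'));S=pickle.load(open('side.pkl','rb'))
def P(c,x,y,ox,oy,k,X,Y,z): return pix(c,(x-ox+.5)/k-.5+X,(y-oy+.5)/k-.5+Y,z)
ts=lambda x,y,z:P(T,x,y,0,0,5,262,148,z)
tc=lambda x,y,z:P(T,x,y,490,0,5,380,212,z)
tb=lambda x,y,z:P(T,x,y,490,160,5,190,158,z)
sb=lambda x,y,z:P(S,x,y,0,370,3,190,285,z)
ss=lambda x,y,z:P(S,x,y,0,0,4,245,170,z)
sc=lambda x,y,z:P(S,x,y,490,0,4,350,130,z)
ang=lambda v:np.degrees(np.arctan2(v[1],v[0])).round(2)
for n,(seat,pin) in dict(top=(ts(377,139,.04),ts(101,191,.03)),side=(ss(205,62,.04),ss(162,258,.03))).items():
    d=pin-seat;print(n,'seat',seat,'pin',pin,'len',np.hypot(*d[:2]),'mid',(seat+pin)[:2]/2,'yaw(y-90)',ang(d)-90)
f=[ts(*p,.03) for p in((146,81),(300,52),(332,238),(175,266))];print('face',f,np.mean(f,0),ang(f[0]-f[3]),ang(f[1]-f[2]))
for k,p,q in(('red',(189,141),(141,178)),('white',(244,158),(182,146)),('yel',(281,194),(228,128))):print(k,ts(*p,.036),ss(*q,.036))
hh=[tc(*p,.064) for p in((584,54),(676,40),(681,70),(588,84))];print('handle',np.mean(hh,0),sc(582,60,.064),'ax',ang(hh[0]-hh[1]),ang(hh[3]-hh[2]))
bb=[tc(*p,.028) for p in((547,56),(697,36),(699,72),(553,97))];print('blade',bb,np.mean(bb,0))
for n,(r,b) in dict(top=(tb(579,219,.038),tb(529,494,.046)),side=(sb(70,453,.038),sb(341,557,.046))).items():
    d=r-b;print(n,'ring',r,'boss',b,np.hypot(*d[:2]),ang(d)-90,'bal',b+d*53/190)
print('band',tb(547,417,.038))
print('camT',-np.array(T['view'])[:3,:3].T@np.array(T['view'])[:3,3])
s=ctrl.get_state();print(R.from_quat(s['tcp_rot']).as_matrix().round(3))
E
python3 m.py
```

```text
top seat [ 0.5982 -0.0961  0.04  ] pin [0.5613 0.0904 0.03  ] len 0.19011538601596661 mid [ 0.57975 -0.00285] yaw(y-90) 11.189999999999998
side seat [ 0.5966 -0.0932  0.04  ] pin [0.5611 0.0874 0.03  ] len 0.18405599691398267 mid [ 0.57885 -0.0029 ] yaw(y-90) 11.120000000000005
face [array([0.6377, 0.0617, 0.03  ]), array([ 0.6594, -0.043 ,  0.03  ]), array([ 0.5316, -0.0668,  0.03  ]), array([0.5109, 0.039 , 0.03  ])] [ 0.5849   -0.002275  0.03    ] 10.15 10.55
red [0.5956 0.0311 0.036 ] [0.5961 0.0293 0.036 ]
white [ 0.5845 -0.0064  0.036 ] [ 0.5827 -0.0084  0.036 ]
yel [ 0.5602 -0.0319  0.036 ] [ 0.5609 -0.035   0.036 ]
handle [ 0.436025 -0.3299    0.064   ] [ 0.4352 -0.3295  0.064 ] ax 99.52 99.52
blade [array([ 0.4418, -0.2793,  0.028 ]), array([ 0.4569, -0.3798,  0.028 ]), array([ 0.4327, -0.3809,  0.028 ]), array([ 0.4144, -0.2833,  0.028 ])] [ 0.43645  -0.330825  0.028   ]
top ring [0.6126 0.3441 0.038 ] boss [0.4246 0.3666 0.046 ] 0.18934162247113026 -96.82 bal [0.47704211 0.36032368 0.04376842]
side ring [0.6128 0.3449 0.038 ] boss [0.4234 0.367  0.046 ] 0.19068500203214725 -96.66 bal [0.47623263 0.36083526 0.04376842]
band [0.4771 0.3593 0.038 ]
camT [ 0.32233864 -0.05653404  1.5917826 ]
[[ 0.289 -0.957 -0.   ]
 [-0.957 -0.289  0.002]
 [-0.002 -0.    -1.   ]]
```

Both cameras agree to within 1–3 mm and the known lengths match. The stand is at (0.5795,-0.003) with yaw about 11°, the scraper at (0.436,-0.330) with yaw 9.5°, and the bracket balance point at (0.477,0.360) with its +y axis at -6.75°. Next I move above the scraper.

Request:
{"fn": "step_arm", "kwargs": {
  "gripper": [-1,-1,-1,-1,-1,-1,-1,-1,-1,-1,-1],
  "linear": [
    [-0.026,-0.036,0.014],
    [-0.052,-0.072,0.029],
    [-0.078,-0.107,0.043],
    [-0.104,-0.143,0.058],
    [-0.129,-0.179,0.072],
    [-0.155,-0.215,0.087],
    [-0.181,-0.25,0.101],
    [-0.207,-0.286,0.116],
    [-0.233,-0.322,0.13],
    [-0.233,-0.322,0.13],
    [-0.233,-0.322,0.13]
  ],
  "delta_rot": [
    [0,0,-9.2],
    [0,0,-18.4],
    [0,0,-27.6],
    [0,0,-36.8],
    [0,0,-46],
    [0,0,-55.2],
    [0,0,-64.4],
    [0,0,-73.5],
    [0,0,-82.7],
    [0,0,-82.7],
    [0,0,-82.7]
  ]
}}

```text
time: 1.48
eef_pos: [0.4358, -0.3305, 0.1201]
tcp_rot: [0.997, 0.082, -0.0, 0.0]
contact_force: [0.2, 0.4, 0.4]
opening: 0.998
```

Request:
{"fn": "step_arm", "kwargs": {
  "gripper": [-1,-1,-1,-1,1,1,1,1,1,1,1],
  "linear": [
    [0,0,0.025],
    [0,0,0.05],
    [0,0,0.069],
    [0,0,0.069],
    [0,0,0.069],
    [0,0,0.069],
    [0,0,0.069],
    [0,0,0.069],
    [0,0,0.069],
    [0,0,0.069],
    [0,0,0.069]
  ],
  "delta_rot": [
    [0,0,0],
    [0,0,0],
    [0,0,0],
    [0,0,0],
    [0,0,0],
    [0,0,0],
    [0,0,0],
    [0,0,0],
    [0,0,0],
    [0,0,0],
    [0,0,0]
  ],
  "grip_force": 50
}}

```text
time: 2.85
eef_pos: [0.4363, -0.3305, 0.0516]
tcp_rot: [0.997, 0.083, 0.0, 0.0]
contact_force: [0.3, 1.4, 6.1]
opening: 0.247
```

Request:
{"fn": "step_arm", "kwargs": {
  "gripper": [1,1,1,1,1,1,1,1,1,1,1,1,1,1,1,1,1,1],
  "linear": [
    [0,0,-0.02],
    [0,0,-0.05],
    [0,0,-0.08],
    [0.012,-0.015,-0.1],
    [0.037,-0.045,-0.1],
    [0.062,-0.075,-0.1],
    [0.087,-0.105,-0.1],
    [0.112,-0.135,-0.1],
    [0.137,-0.165,-0.1],
    [0.162,-0.195,-0.1],
    [0.187,-0.225,-0.1],
    [0.21,-0.255,-0.1],
    [0.23,-0.28,-0.1],
    [0.242,-0.294,-0.1],
    [0.2475,-0.3,-0.095],
    [0.2475,-0.3,-0.08],
    [0.2475,-0.3,-0.065],
    [0.2475,-0.3,-0.065]
  ],
  "delta_rot": [
    [0,0,0],
    [0,0,0],
    [0,0,0],
    [0,0,0],
    [0,0,0],
    [0,0,-0.5],
    [0,0,-0.5],
    [0,0,-0.5],
    [0,0,-1],
    [0,0,-1],
    [0,0,-1],
    [0,0,-1.5],
    [0,0,-1.5],
    [0,0,-1.5],
    [0,0,-1.5],
    [0,0,-1.5],
    [0,0,-1.5],
    [0,0,-1.5]
  ]
}}

```text
time: 5.1
eef_pos: [0.6286, 0.0058, 0.113]
tcp_rot: [0.995, 0.095, -0.003, -0.001]
contact_force: [0.3, -0.1, -1.4]
opening: 0.249
```

Run:
```python
from h import *
s=ctrl.get_state();print({k:np.round(s[k],4) for k in('time','eef_pos','tcp_rot','contact_force','opening')})
c=snap('side','s1');b=c['frame'][:,:,::-1]
cv2.imwrite('pics/s1c.png',cv2.resize(b[120:270,210:400],None,fx=4,fy=4,interpolation=cv2.INTER_CUBIC))
```

```text
{'time': np.float64(5.1), 'eef_pos': array([0.6286, 0.0058, 0.113 ]), 'tcp_rot': array([ 9.955e-01,  9.510e-02, -2.700e-03, -6.000e-04]), 'contact_force': array([ 0.3295, -0.0857, -1.4303]), 'opening': np.float64(0.2495)}
```

View pics/s1c.png

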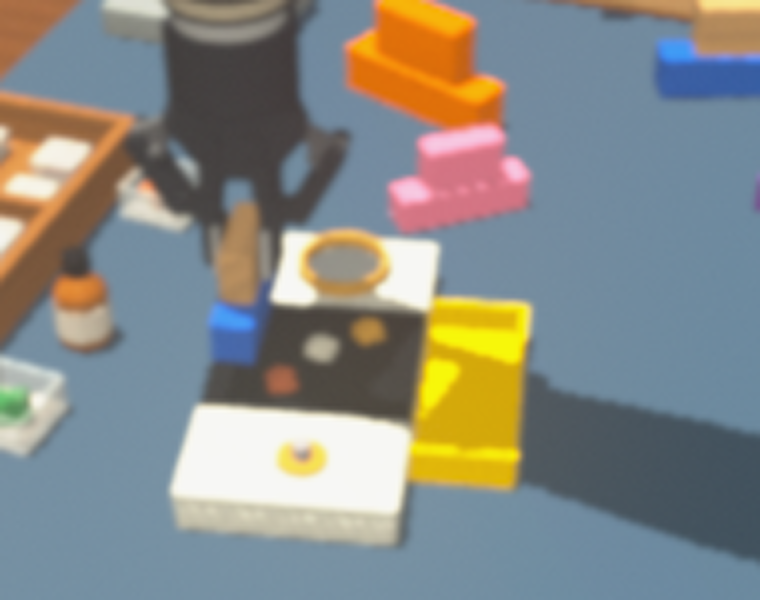

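The view shows the scraper held upright on the +x side of all the chips: red at (282,380), white at (322,347), yellow at (368,330). Next I lower it.

Request:
{"fn": "step_arm", "kwargs": {
  "gripper": [1,1,1,1,1],
  "linear": [
    [0,0,0.01],
    [0,0,0.02],
    [0,0,0.03],
    [0,0,0.03],
    [0,0,0.03]
  ],
  "delta_rot": [
    [0,0,0],
    [0,0,0],
    [0,0,0],
    [0,0,0],
    [0,0,0]
  ]
}}

```text
time: 5.78
eef_pos: [0.6308, 0.0064, 0.0861]
tcp_rot: [0.995, 0.096, 0.0, 0.0]
contact_force: [-0.6, -0.3, -0.8]
opening: 0.247
```

Request:
{"fn": "step_arm", "kwargs": {
  "gripper": [1,1,1],
  "linear": [
    [0,0,0.002],
    [0,0,0.004],
    [0,0,0.004]
  ],
  "delta_rot": [
    [0,0,0],
    [0,0,0],
    [0,0,0]
  ]
}}

```text
time: 6.15
eef_pos: [0.6305, 0.0065, 0.0819]
tcp_rot: [0.995, 0.096, -0.0, -0.0]
contact_force: [-0.0, -0.5, -1.4]
opening: 0.25
```

Request:
{"fn": "step_arm", "kwargs": {
  "gripper": [1,1,1,1,1,1,1,1,1,1,1,1,1,1,1,1,1,1,1,1],
  "linear": [
    [-0.004,0,0],
    [-0.01,0,0],
    [-0.017,0,0],
    [-0.024,0,0],
    [-0.031,0,0],
    [-0.038,0,0],
    [-0.045,0,0],
    [-0.052,0,0],
    [-0.059,0,0],
    [-0.066,0,0],
    [-0.073,0,0],
    [-0.08,0,0],
    [-0.086,0,0],
    [-0.092,0,0],
    [-0.098,0,0],
    [-0.104,0,0],
    [-0.11,0,0],
    [-0.116,0,0],
    [-0.12,0,0],
    [-0.12,0,0]
  ],
  "delta_rot": [
    [0,0,0],
    [0,0,0],
    [0,0,0],
    [0,0,0],
    [0,0,0],
    [0,0,0],
    [0,0,0],
    [0,0,0],
    [0,0,0],
    [0,0,0],
    [0,0,0],
    [0,0,0],
    [0,0,0],
    [0,0,0],
    [0,0,0],
    [0,0,0],
    [0,0,0],
    [0,0,0],
    [0,0,0],
    [0,0,0]
  ]
}}

```text
time: 8.65
eef_pos: [0.5126, -0.0165, 0.082]
tcp_rot: [0.995, 0.096, -0.0, -0.0]
contact_force: [0.7, 0.1, -1.9]
opening: 0.25
```

Run:
```python
from h import *
c=snap('side','s2');b=c['frame'][:,:,::-1]
cv2.imwrite('pics/s2c.png',cv2.resize(b[120:270,210:400],None,fx=4,fy=4,interpolation=cv2.INTER_CUBIC))
```

```text
(no output)
```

View pics/s2c.png

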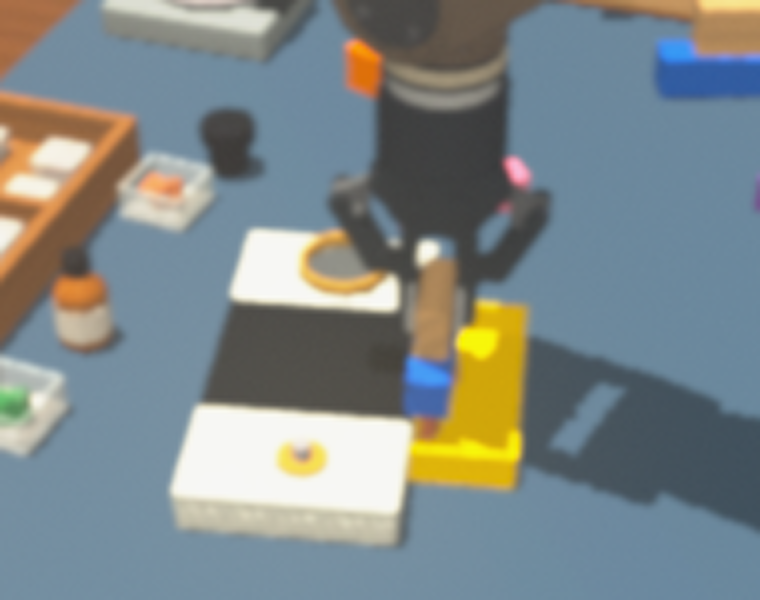

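Face is clear, and the red chip is visible in the trough at (428,425). Next I return the scraper to its original spot.

Request:
{"fn": "step_arm", "kwargs": {
  "gripper": [1,1,1,1,1,1,1,1,1,1,1,1,1,1,1,1,1,1,1],
  "linear": [
    [0,0,-0.015],
    [0,0,-0.04],
    [-0.004,0.008,-0.065],
    [-0.014,0.03,-0.075],
    [-0.028,0.06,-0.075],
    [-0.042,0.09,-0.075],
    [-0.056,0.12,-0.075],
    [-0.07,0.15,-0.075],
    [-0.084,0.18,-0.075],
    [-0.098,0.21,-0.075],
    [-0.112,0.24,-0.075],
    [-0.124,0.268,-0.07],
    [-0.132,0.286,-0.055],
    [-0.135,0.294,-0.035],
    [-0.135,0.294,-0.01],
    [-0.135,0.294,0.01],
    [-0.135,0.294,0.023],
    [-0.135,0.294,0.029],
    [-0.135,0.294,0.029]
  ],
  "delta_rot": [
    [0,0,0],
    [0,0,0],
    [0,0,0],
    [0,0,0],
    [0,0,0],
    [0,0,0],
    [0,0,0],
    [0,0,0],
    [0,0,0],
    [0,0,0],
    [0,0,0],
    [0,0,0],
    [0,0,0],
    [0,0,0],
    [0,0,0],
    [0,0,0],
    [0,0,0],
    [0,0,0],
    [0,0,0]
  ]
}}

```text
time: 11.08
eef_pos: [0.4366, -0.3307, 0.0531]
tcp_rot: [0.995, 0.096, 0.0, 0.0]
contact_force: [-0.2, -0.4, -1.4]
opening: 0.252
```

Request:
{"fn": "step_arm", "kwargs": {
  "gripper": [1,1,-1,-1,-1,-1,-1,-1,-1,-1,-1],
  "linear": [
    [0,0,0.0015],
    [0,0,0.0015],
    [0,0,0.0015],
    [0,0,0.0015],
    [0,0,0.0015],
    [0,0,0.0015],
    [0,0,0.0015],
    [0,0,-0.02],
    [0,0,-0.06],
    [0,0,-0.11],
    [0,0,-0.11]
  ],
  "delta_rot": [
    [0,0,0],
    [0,0,0],
    [0,0,0],
    [0,0,0],
    [0,0,0],
    [0,0,0],
    [0,0,0],
    [0,0,0],
    [0,0,0],
    [0,0,0],
    [0,0,0]
  ]
}}

```text
time: 12.45
eef_pos: [0.4385, -0.3331, 0.1684]
tcp_rot: [0.995, 0.096, 0.003, 0.004]
contact_force: [-0.0, 0.4, -0.2]
opening: 1.002
```

Run:
```python
from h import *
c=snap('side','s3');b=c['frame'][:,:,::-1]
cv2.imwrite('pics/s3c.png',cv2.resize(b[110:270,210:420],(798,608),interpolation=cv2.INTER_CUBIC)[:600])
s=ctrl.get_state();print(s['qpos'].round(3),s['eef_pos'].round(4))
```

```text
[-0.834  0.094  1.962 -0.     1.08  -1.026] [ 0.4373 -0.3318  0.1656]
```

View pics/s3c.png

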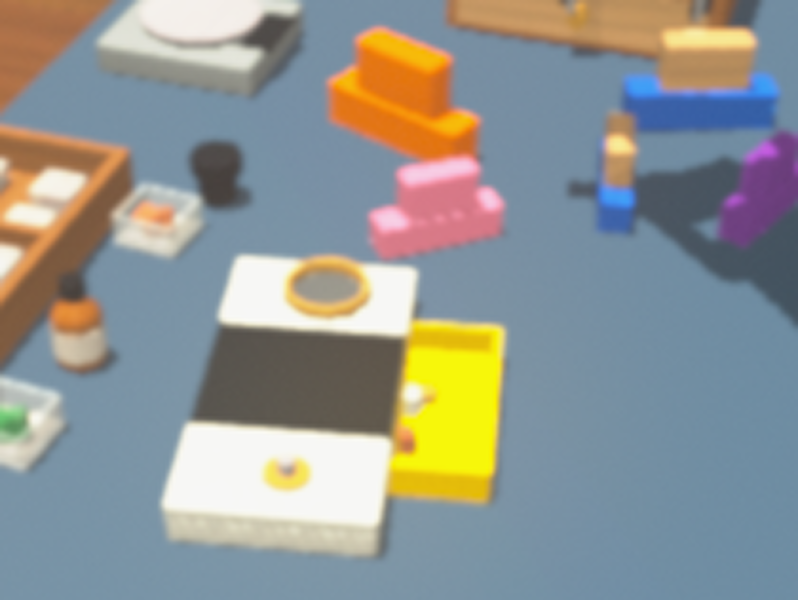

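All three chips are in the trough: white and yellow at about (415,395), red at (405,440). The scraper stands at (617,185), clear of the stand. Next I go above the bracket's band.

Request:
{"fn": "step_arm", "kwargs": {
  "gripper": [-1,-1,-1,-1,-1,-1,-1,-1,-1,-1,-1,-1,-1,-1,-1,-1,-1],
  "linear": [
    [0.021,-0.046,0],
    [0.042,-0.092,0],
    [0.061,-0.138,0],
    [0.079,-0.185,0],
    [0.096,-0.232,0],
    [0.112,-0.279,0],
    [0.125,-0.327,0],
    [0.136,-0.375,0],
    [0.146,-0.423,0],
    [0.153,-0.472,0],
    [0.159,-0.52,0],
    [0.164,-0.57,0],
    [0.169,-0.62,0],
    [0.172,-0.669,0],
    [0.172,-0.669,0],
    [0.172,-0.669,0.03],
    [0.172,-0.669,0.03]
  ],
  "delta_rot": [
    [0,0,7.7],
    [0,0,15.4],
    [0,0,23.1],
    [0,0,30.8],
    [0,0,38.5],
    [0,0,46.2],
    [0,0,53.9],
    [0,0,61.6],
    [0,0,69.3],
    [0,0,77],
    [0,0,84.7],
    [0,0,92.4],
    [0,0,100],
    [0,0,107.7],
    [0,0,107.7],
    [0,0,107.7],
    [0,0,107.7]
  ]
}}

```text
time: 14.62
eef_pos: [0.4753, 0.3568, 0.1288]
tcp_rot: [-0.664, 0.747, 0.001, -0.004]
contact_force: [-0.8, -0.4, -0.0]
opening: 1.0
```

Run:
```python
from h import *
s=ctrl.get_state();M=R.from_quat(s['tcp_rot']).as_matrix();print(s['qpos'].round(3),s['eef_pos'].round(4),np.degrees(np.arctan2(M[1,0],M[0,0])),M.round(3))
c=snap('side','s4');b=c['frame'][:,:,::-1]
cv2.imwrite('pics/s4c.png',cv2.resize(b[240:400,180:380],(800,640),interpolation=cv2.INTER_CUBIC)[:600])
```

```text
[ 0.473  0.243  1.866 -0.     1.042  2.162] [0.4753 0.3568 0.1288] -96.71922788175453 [[-0.117 -0.993 -0.008]
 [-0.993  0.117 -0.004]
 [ 0.005  0.007 -1.   ]]
```

View pics/s4c.png

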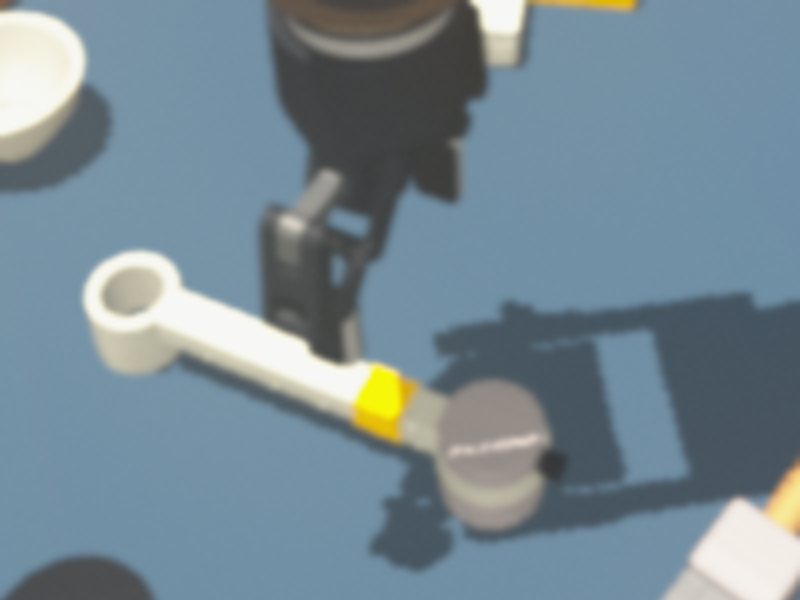

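The open fingers straddle the bar in line with the band (382,400), and nothing else is within reach. Next I descend.

Request:
{"fn": "step_arm", "kwargs": {
  "gripper": [-1,-1,-1,-1,-1,-1],
  "linear": [
    [0,0,0.025],
    [0,0,0.05],
    [0,0,0.075],
    [0,0,0.095],
    [0,0,0.104],
    [0,0,0.104]
  ],
  "delta_rot": [
    [0,0,0],
    [0,0,0],
    [0,0,0],
    [0,0,0],
    [0,0,0],
    [0,0,0]
  ]
}}

```text
time: 15.42
eef_pos: [0.4777, 0.3585, 0.0288]
tcp_rot: [-0.664, 0.747, 0.0, -0.0]
contact_force: [-0.4, 0.1, 0.3]
opening: 0.997
```

Request:
{"fn": "step_arm", "kwargs": {
  "gripper": [-1,1,1,1,1,1,1,1,1],
  "linear": [
    [-0.001,0.001,0],
    [-0.001,0.001,0],
    [-0.001,0.001,0],
    [-0.001,0.001,0],
    [-0.001,0.001,0],
    [-0.001,0.001,0],
    [-0.001,0.001,0],
    [-0.001,0.001,0],
    [-0.001,0.001,0]
  ],
  "delta_rot": [
    [0,0,0],
    [0,0,0],
    [0,0,0],
    [0,0,0],
    [0,0,0],
    [0,0,0],
    [0,0,0],
    [0,0,0],
    [0,0,0]
  ],
  "grip_force": 100
}}

```text
time: 16.55
eef_pos: [0.4771, 0.3602, 0.0295]
tcp_rot: [-0.664, 0.747, 0.0, 0.0]
contact_force: [-1.6, 0.8, 5.5]
opening: 0.215
```

Request:
{"fn": "step_arm", "kwargs": {
  "gripper": [1,1,1,1,1,1],
  "linear": [
    [0,0,-0.003],
    [0,0,-0.008],
    [0,0,-0.014],
    [0,0,-0.02],
    [0,0,-0.02],
    [0,0,-0.02]
  ],
  "delta_rot": [
    [0,0,0],
    [0,0,0],
    [0,0,0],
    [0,0,0],
    [0,0,0],
    [0,0,0]
  ]
}}

```text
time: 17.3
eef_pos: [0.4768, 0.3598, 0.0491]
tcp_rot: [-0.664, 0.747, -0.0, -0.0]
contact_force: [-1.0, -0.4, -6.1]
opening: 0.214
```

Run:
```python
from h import *
s=ctrl.get_state();print({k:np.round(s[k],4) for k in s})
```

```text
{'time': np.float64(17.3), 'qpos': array([ 0.4767,  0.3598,  1.8894, -0.    ,  0.8925,  2.165 ]), 'dq': array([ 0.0008,  0.0044,  0.0051, -0.0012,  0.0016,  0.0001]), 'joint_efforts': array([-1.56000e-02, -4.13894e+01, -2.63024e+01, -6.60000e-03,
       -2.61000e-02, -0.00000e+00]), 'eef_pos': array([0.4768, 0.3598, 0.0491]), 'tcp_rot': array([-0.6644,  0.7474, -0.    , -0.    ]), 'contact_force': array([-0.9659, -0.416 , -6.1437]), 'wrist_torque': array([ 0.0035,  0.0609, -0.0246]), 'opening': np.float64(0.2145)}
```

Lifted weight is about 0.6 kg, with no slip. Next I raise it to travel height.

Request:
{"fn": "step_arm", "kwargs": {
  "gripper": [1,1,1,1,1,1,1,1],
  "linear": [
    [0,0,-0.006],
    [0,0,-0.022],
    [0,0,-0.044],
    [0,0,-0.068],
    [0,0,-0.09],
    [0,0,-0.105],
    [0,0,-0.11],
    [0,0,-0.11]
  ],
  "delta_rot": [
    [0,0,0],
    [0,0,0],
    [0,0,0],
    [0,0,0],
    [0,0,0],
    [0,0,0],
    [0,0,0],
    [0,0,0]
  ]
}}

```text
time: 18.3
eef_pos: [0.4767, 0.3598, 0.159]
tcp_rot: [-0.664, 0.747, 0.0, -0.0]
contact_force: [1.3, -0.8, -6.6]
opening: 0.213
```

Request:
{"fn": "step_arm", "kwargs": {
  "gripper": [1,1,1,1,1,1,1,1,1,1,1,1,1,1,1,1,1,1,1,1],
  "linear": [
    [0.003,-0.001,0],
    [0.011,-0.004,0],
    [0.024,-0.01,0],
    [0.04,-0.016,0],
    [0.061,-0.025,0],
    [0.084,-0.034,0],
    [0.109,-0.044,0],
    [0.137,-0.055,0],
    [0.165,-0.067,0],
    [0.194,-0.079,0],
    [0.223,-0.09,0],
    [0.251,-0.102,0],
    [0.279,-0.113,0],
    [0.304,-0.123,0],
    [0.327,-0.133,0],
    [0.348,-0.141,0],
    [0.364,-0.148,0],
    [0.377,-0.153,0],
    [0.385,-0.156,0],
    [0.388,-0.157,0]
  ],
  "delta_rot": [
    [0,0,-0.8],
    [0,0,-3],
    [0,0,-6.6],
    [0,0,-11.2],
    [0,0,-16.8],
    [0,0,-23.3],
    [0,0,-30.4],
    [0,0,-37.9],
    [0,0,-45.8],
    [0,0,-53.9],
    [0,0,-61.9],
    [0,0,-69.8],
    [0,0,-77.3],
    [0,0,-84.4],
    [0,0,-90.9],
    [0,0,-96.5],
    [0,0,-101.1],
    [0,0,-104.7],
    [0,0,-106.9],
    [0,0,-107.7]
  ]
}}

```text
time: 20.8
eef_pos: [0.5869, -0.0444, 0.158]
tcp_rot: [0.995, 0.096, -0.001, -0.0]
contact_force: [-1.1, -0.6, -6.3]
opening: 0.217
```

Request:
{"fn": "step_arm", "kwargs": {
  "gripper": [1,1,1,1,1,1],
  "linear": [
    [0,0,0],
    [0,0,0.008],
    [0,0,0.018],
    [0,0,0.028],
    [0,0,0.03],
    [0,0,0.03]
  ],
  "delta_rot": [
    [0,0,0],
    [0,0,0],
    [0,0,0],
    [0,0,0],
    [0,0,0],
    [0,0,0]
  ]
}}

```text
time: 21.55
eef_pos: [0.5873, -0.0438, 0.1287]
tcp_rot: [0.995, 0.096, -0.0, -0.0]
contact_force: [0.8, -0.7, -6.3]
opening: 0.214
```

Run:
```python
from h import *
s=ctrl.get_state();print({k:np.round(s[k],4) for k in('eef_pos','tcp_rot','contact_force','wrist_torque','opening')})
a=snap('top','t5')['frame'][:,:,::-1];b=snap('side','s5')['frame'][:,:,::-1]
d=np.zeros((600,800,3),np.uint8)
f=lambda i,x,y,w,h:cv2.resize(i[y:y+h,x:x+w],None,fx=5,fy=5,interpolation=cv2.INTER_CUBIC)
d[:,:400]=f(b,240,130,80,120);d[:,400:]=f(a,268,120,80,120)
cv2.imwrite('pics/c5.png',d)
```

```text
{'eef_pos': array([ 0.5873, -0.0438,  0.1287]), 'tcp_rot': array([ 9.954e-01,  9.570e-02, -2.000e-04, -1.000e-04]), 'contact_force': array([ 0.7685, -0.6779, -6.3406]), 'wrist_torque': array([ 0.0285,  0.0604, -0.0153]), 'opening': np.float64(0.2144)}
```

View pics/c5.png

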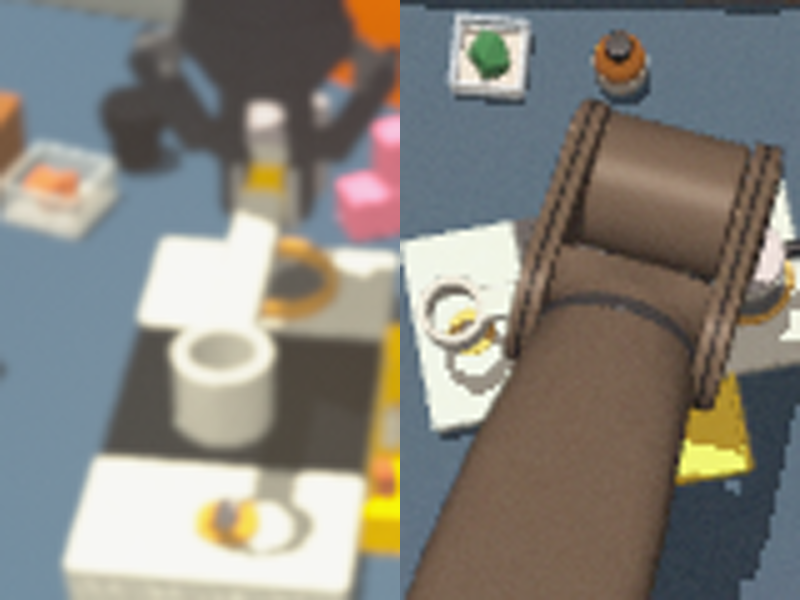

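```bash
cat > c.py <<'E'
from h import *
import pickle
T=pickle.load(open('top.pkl','rb'));S=pickle.load(open('side.pkl','rb'))
q=lambda x,y,X,Y:((x+.5)/5-.5+X,(y+.5)/5-.5+Y)
a=q(224,350,240,130);b=q(54,312,268,120)
for z in(.13,.137,.144):print(z,pix(S,*a,z),pix(T,*b,z))
bo=q(267,113,240,130);print('boss',pix(S,*bo,.145))
print('pin est',.5795-.095*.1908,-.0028+.095*.9816)
for n,p in dict(ring=(.5614,.0904,.137),boss=(.5976,-.0961,.145)).items():
  print(n,'expect side',((np.array(proj(S,p))-[240,130])*5+2).round(1),'top',((np.array(proj(T,p))-[268,120])*5+2+[400,0]).round(1))
E
python3 c.py
```

```text
0.13 [0.5618 0.0828 0.13  ] [0.5581 0.0921 0.13  ]
0.137 [0.5585 0.0911 0.137 ] [0.557  0.0914 0.137 ]
0.144 [0.5553 0.0994 0.144 ] [0.5558 0.0907 0.144 ]
boss [ 0.6017 -0.0885  0.145 ]
pin est 0.561374 0.090452
ring expect side [218.5 347.8] top [455.8 305.1]
boss expect side [279.6 106.9] top [751.6 250.8]
```

Request:
{"fn": "step_arm", "kwargs": {
  "gripper": [1,1,1,1,1],
  "linear": [
    [0,0,0.004],
    [0,0,0.008],
    [0,0,0.009],
    [0,0,0.009],
    [0,0,0.009]
  ],
  "delta_rot": [
    [0,0,0],
    [0,0,0],
    [0,0,0],
    [0,0,0],
    [0,0,0]
  ]
}}

```text
time: 22.28
eef_pos: [0.5875, -0.0439, 0.1201]
tcp_rot: [0.995, 0.096, 0.0, 0.0]
contact_force: [0.9, -0.6, -6.4]
opening: 0.217
```

Ring height triangulates to 137 mm, as expected, so the bracket is level. Its x looks about 3 mm off the pin, so I'm checking with model circles drawn in.

```bash
cat > o.py <<'E'
from h import *
import sys
tag=sys.argv[1]
s=ctrl.get_state();p=s['eef_pos'];print(p)
th=np.radians(10.98);ux=np.array([np.cos(th),np.sin(th),0]);uy=np.array([-np.sin(th),np.cos(th),0])
u=p[2]-.0295
ring=p*[1,1,0]+uy*.137;boss=p*[1,1,0]-uy*.053
K=8;d=np.zeros((600,800,3),np.uint8)
def panel(c,x,y,w,h,circs):
    i=cv2.resize(c['frame'][y:y+h,x:x+w,::-1],None,fx=K,fy=K,interpolation=cv2.INTER_CUBIC)
    for o,r,z,col in circs:
        pts=[(np.array(proj(c,[o[0]+r*np.cos(t),o[1]+r*np.sin(t),z]))-[x,y]+.5)*K-.5 for t in np.linspace(0,6.3,60)]
        cv2.polylines(i,[np.int32(np.round(pts))],True,col,1)
    return i
pin=np.array([.5613,.0904,0]);G=(0,255,0);M=(255,0,255)
T=ctrl.read_camera('top');S=ctrl.read_camera('side')
C=[(ring,.022,u+.038,G),(ring,.016,u+.038,G),(pin,.016,.03,M)]
a=proj(S,[*ring[:2],u]);x,y=int(a[0])-25,int(a[1])-30
d[:600,:400]=panel(S,x,y,50,75,C)
a=proj(T,[*ring[:2],u]);d[:300,400:]=panel(T,int(a[0])-25,int(a[1])-15,50,37,C+[(pin,.016,.03,M)])[:300] if 0 else cv2.copyMakeBorder(panel(T,int(a[0])-25,int(a[1])-15,50,37,C),0,4,0,0,cv2.BORDER_CONSTANT)
a=proj(S,[*boss[:2],u+.046]);d[300:,400:]=cv2.copyMakeBorder(panel(S,int(a[0])-25,int(a[1])-10,50,37,[(boss,.024,u+.046,G),(np.array([.5976,-.096]),.032,.04,M)]),0,4,0,0,cv2.BORDER_CONSTANT)
cv2.imwrite(f'pics/{tag}.png',d)
E
python3 o.py ov1
```

```text
[ 0.58746471 -0.04387478  0.12014548]
```

View pics/ov1.png

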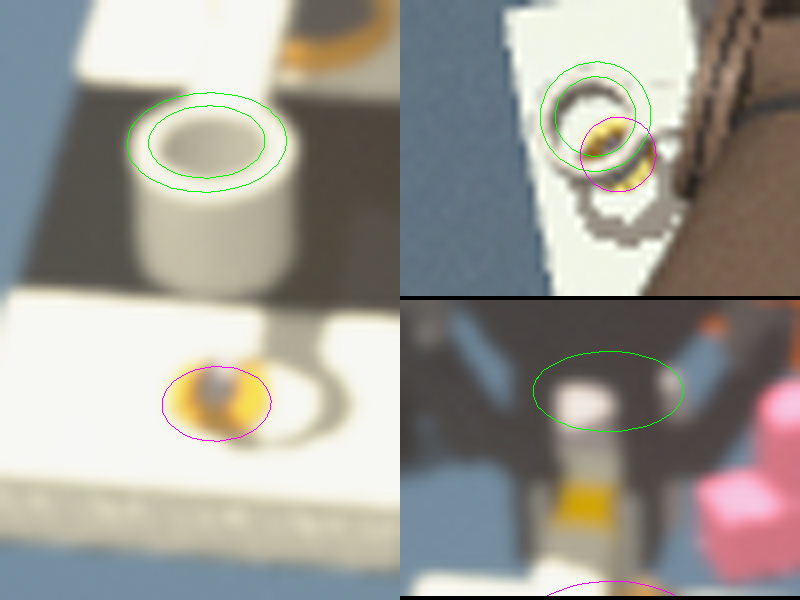

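Overlay: the predicted pin disc matches its image (217,400). The ring sits about 1–1.5 mm towards -x of the model, at (214,141) against (208,142). I make a 1 mm nudge and let it settle.

Request:
{"fn": "step_arm", "kwargs": {
  "gripper": [1,1,1,1,1,1,1,1],
  "linear": [
    [0.001,0,0],
    [0.001,0,0],
    [0.001,0,0],
    [0.001,0,0],
    [0.001,0,0],
    [0.001,0,0],
    [0.001,0,0],
    [0.001,0,0]
  ],
  "delta_rot": [
    [0,0,-0.1],
    [0,0,-0.2],
    [0,0,-0.2],
    [0,0,-0.2],
    [0,0,-0.2],
    [0,0,-0.2],
    [0,0,-0.2],
    [0,0,-0.2]
  ]
}}

```text
time: 23.38
eef_pos: [0.5883, -0.0437, 0.12]
tcp_rot: [0.995, 0.097, -0.0, 0.0]
contact_force: [-0.6, -0.0, -5.8]
opening: 0.216
```

The turn had the wrong sign, so I reverse it.

Request:
{"fn": "step_arm", "kwargs": {
  "gripper": [1,1,1,1,1,1,1,1],
  "linear": [
    [0,0,0],
    [0,0,0],
    [0,0,0],
    [0,0,0],
    [0,0,0],
    [0,0,0],
    [0,0,0],
    [0,0,0]
  ],
  "delta_rot": [
    [0,0,0.2],
    [0,0,0.4],
    [0,0,0.4],
    [0,0,0.4],
    [0,0,0.4],
    [0,0,0.4],
    [0,0,0.4],
    [0,0,0.4]
  ]
}}

```text
time: 24.38
eef_pos: [0.5883, -0.0436, 0.12]
tcp_rot: [0.996, 0.094, -0.0, -0.0]
contact_force: [0.1, 0.6, -5.7]
opening: 0.213
```

Run:
```python
from h import *
s=ctrl.get_state();print({k:np.round(s[k],4) for k in('time','eef_pos','tcp_rot','dq','contact_force','opening')})
print(ctrl.sign_off())
```

```text
{'time': np.float64(24.375), 'eef_pos': array([ 0.5883, -0.0436,  0.12  ]), 'tcp_rot': array([ 0.9956,  0.0939, -0.    , -0.    ]), 'dq': array([-0.0007, -0.0003, -0.0009, -0.    , -0.0003,  0.0013]), 'contact_force': array([ 0.0554,  0.6433, -5.7292]), 'opening': np.float64(0.2126)}
the job is handed in; nothing more can be done
None
```

The job is handed in at 24.4 s. I wiped the three chips into the trough with the small blue scraper and put it back upright at its original spot. I then gripped the bracket at its yellow band (about 0.6 kg, 100 N grip), and it is now held over the stand.

- **Chips and scraper:** The picture after the wipe showed all three chips in the trough and the face clear.
- **Height and stillness:** The last reading puts the bracket's underside about 60.5 mm above the face, with joint speeds near zero and a steady grip. The ring's height, checked with both cameras 9 mm higher up, matched a level bracket.
- **Ring over pin:** The last overlay showed the ring about 1–1.5 mm towards -x. I corrected it with a 1 mm shift and a 0.2° turn; the first turn went the wrong way and I reversed it. I took no picture after that.
- **Boss over cup seat:** The fingers mostly hid the boss, so its position is inferred from the grip pose. The small part I could see looked about right. An earlier pixel reading of that part put the boss roughly 8–9 mm off, but I discounted it because of the hidden outline.
- **Bystanders:** None appeared to have moved, going by the pictures I took. I did not compare all of them, and the mortar and brush were not pictured again after the bracket was lifted.

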